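# Shut the lot box and hold its sprung arm over the lid

## Task

The round brass trivet is already packed in the grey steel box on the sealing stand: put the loose lid on the box so it sits fully home and let go of it, then swing the stand's sprung arm forward over the lid until it is wound right up to its stop, keeping it off the lid. Finish while holding the arm there with the fingers (it springs back if let go), ready for a colleague to fit the seal. Leave the other lots on the bench where they are.

Things in the scene. Friction and masses are not known exactly. Their poses are not given: they have to be found in the camera images.
- stand: sealing stand, fixed to the bench: a dark steel base plate 190 x 280 mm, 10 mm thick, carrying an open grey sheet-steel box (outside 150 mm along the stand's x, 180 mm along its y, 70 mm tall, walls and floor 4 mm, inside 142 x 172 mm, rim 80 mm above the bench) and a hanger post with the sprung arm. Origin: on the bench, under the centre of the box; z up. Its yaw varies within about 0.25 rad of zero, so its -x side roughly faces the robot
- box_mouth (a point): centre of the box's open mouth, level with the rim, 80 mm above the stand's origin
- pivot (a point): on the sprung arm's upright pivot axis, at mid thickness of the arm: 55 mm to -x, 140 mm to -y and 96 mm up from the stand's origin, beside the box. The hanger post and pivot stand 25 mm or more clear of the box wall; the stop pin beside the pivot reaches 106 mm above the bench, the spring on the pivot 128 mm
- hasp (a joint): angle of the sprung arm about the upright pivot, rad. 0 = rest (arm points to the stand's -x, 5 degrees towards +y, in front of and beside the box), growing clockwise seen from above to 1.45 = hard stop (arm points within 2 degrees of the stand's +y, over the lid, between its front edge and its handle). The torsion spring always drives it back to 0: at the post it takes 1.5 N to start and 5 N at the stop
- post (a point): middle (in height) of the round upright post at the end of the sprung arm, 120 mm from the pivot axis: bare steel, 12 mm diameter, 42 mm tall, from 100 to 142 mm above the bench; push it or grip it. The arm is a steel bar 16 mm wide, its underside 92 mm above the bench, 8 mm above a lid that is fully home
- lid: loose grey sheet-steel lid, 0.25 to 0.5 kg, plate 150 x 180 mm, 4 mm thick (its long side is its y), with a locating rim below, 136 x 166 mm outside and 8 mm deep, that drops 3 mm clear all round into the box; either way round fits. Origin: centre of the underside of the rim; z up. The plate's top is 12 mm above the origin. It lies on its rim on the bench, on the robot's left; fully home on the box its origin is 72 mm above the bench
- lid_handle (a point): middle of the lid's bar handle, on its axis, 42 mm above the lid's origin: round bar 10 mm thick, 72 mm long along the lid's y, over the lid's centre, with 25 mm free under it
- trivet: round brass trivet, 116 mm across, 18 mm tall, on four stub feet, loose in the box; it stays there. Origin: centre of its underside
- iron_rest: bystander: brass iron rest on three legs, pointed, 230 mm long with its tail, 48 mm tall; leave it alone
- candlestick: bystander: brass candlestick, 64 mm across, 95 mm tall, between robot and stand; leave it alone
- spanner: bystander: steel spanner 200 mm long lying in front of the stand, nearest the robot; leave it alone
- screw_jar: bystander: glass jar with steel cap, 70 mm across, 90 mm tall; leave it alone
- pulley: bystander: steel belt pulley, 80 mm across, 36 mm tall; leave it alone
- hammer: bystander: hammer 260 mm long, on the left; leave it alone

How it is judged:
By the outcome, as a careful person would: the job done as asked, in the order asked, and still so for the second after the job is handed in, while the arm keeps its last pose, push and grip.
It also fails if it takes over 64 s, if anything falls off the work surface, if the arm or the gripper's body presses on something with over 40 N, if the wrist force passes 120 N, or if a joint passes its speed limit or range.

## Robot

A 6-joint arm with a two-finger parallel gripper is mounted at the origin on the work surface. World frame = base frame: x ahead of the robot, y to its left, z up, the work surface at z = 0. Lengths are in mm, angles in rad, forces in N, time in s.
With the tool pointing down it reaches from about 300 to 775 mm from the base axis. Payload 14.6 kg.
Tool frame: the origin (TCP) lies midway between the tips of the shut fingers; the grasp point (between the pads) lies 19 mm behind it; x points along the fingers, z is the direction in which the jaws open and shut, and the axes are right-handed (so a half turn about x gives the same grasp; the last joint's range is limited). The gripper opens to 94 mm and grips with 3 to 60 N. Pads are 16 mm wide; open, the fingers measure 119 mm over their backs; the gripper's body (75 mm by 177 mm) begins 78 mm behind the grasp point.
Start: joints at [-0.067, 0.3, 1.521, -0, 1.321, -0.067], TCP at [549.99, -0.002, 168.046] pointing down, gripper open.
Joint ranges: [-3.03, 3.03], [-0.79, 2.21], [0.23, 2.52], [-1.04, 4.18], [0, 3.07], [-2.55, 2.55]. Speed limits (rad/s): [2.22, 2.22, 2.57, 3.14, 3.14, 3.14].

## Interface

Orientations are given as [roll, pitch, yaw] about the fixed x, y, z axes, in that order (R = Rz(yaw) Ry(pitch) Rx(roll)).
In Python, from cell import * gives the robot as it stands.
- The arm moves only by the tool play_rows, never from a script. Its argument "motion" is one flat list of numbers, 7 for each row, row after row: the turn, a rotation vector about the tool's x, y, z in rad, then the shift along the tool's x, y, z in m, then the closure, from -1 (fully open) to 1 (shut), so that 0 is half open. In form: [rx, ry, rz, x, y, z, fingers, rx, ry, rz, x, y, z, fingers, ...]. A call has 1 to 20 rows; each row shifts and turns the pose as measured when the row begins, along the tool's axes as they then stand; what a row does not reach is not made up. A row lasts 1/10 s, in which the tool goes at most 50 mm and 8.59 degrees, less where a joint would pass 70% of its speed; a pose out of reach is approached as far as the arm can. A call with a gripper value outside its range is refused whole. The fingers move at their own pace and stop on an object; "newtons" is the grip in N (left out, the last holds). Time passes only in rows, so rows that do not move let the fingers close. It gives the time, the measured TCP pose, the force and the opening at its end, in the units of the state.
- read_state(): the state, without advancing time (a new reading comes with each control period).
- camera(name): name is "scene" or "side" or "wrist"; returns (picture, depth): 420x560x3 uint8, blue, green, red; 420x560 float32, mm along the optical axis (not along the pixel's ray), 0 where there is no reading.
- camera_params(name): a dict with "fx", "fy", "cx", "cy" (pixels), "k1" (the pictures are not rectified: a ray, as slopes to the right and down, at radius r is drawn at 1 + k1 r^2 times it, then the intrinsics apply), "T" (4x4, takes a point from camera to world coordinates). Camera axes: x right, y down, z forward; pixel columns grow to the right and rows downward; lengths in mm; the calibration is good to about 2 mm. A picture is of the moment at which its call begins: read the wrist's pose just before it. camera_params takes no time and is no camera call; for the wrist camera it gives the pose at the moment of the call.
- sign_off(): hands the job in, once; it reports no verdict.
Trained networks look in the newest picture that a camera, given by its name, has taken for a name from the list of things; names that differ only in an ending like _2 or _b are one class to them, and where a whole thing is asked for, a point or a joint stands for the part that bears it (a point fixed in the world has none). Each returns a list of dicts, best first, with "conf" (0 to 1); they miss things now and then, are a little off and sometimes report something else, mostly with a low value. They report only what shows in the picture. A call takes as long as a camera call.
- masks_of(camera, name): "region" (420x560 bool, what is visible of it).
- place_of(camera, name): "at" ([x, y, z] in mm, in the coordinates of the camera as it stood for that picture, good to about 4 mm: a listed point, or the origin of a listed thing).
The state is a dict: "clock": time; "joints": joint angles; "qd": joint speeds; "effort": joint torques, N m; "eef_pos": TCP position; "eef_rot": TCP orientation; "wrist_force": force on the tool from outside, world axes, zero at the start; "moment": the same for the moment, N m; "finger_gap": finger opening in mm.
Only numpy, scipy, OpenCV 4.12 (cv2) and the standard library are available. Lean on these libraries where they do the work, as an engineer would, in place of code of your own. Each camera call takes 0.05 s, during which the arm holds its last target.

## Working session

There is one attempt and no reset: what is moved stays moved. The work goes in short steps, Python scripts to look and compute and a tool call to move; the robot and the scene stay as the last step left them, time stands still between calls to the robot, and variables do not carry over. Pictures are saved under pics/ and viewed, and the job is handed in when it is done.

Besides the shell and the picture viewer there is one more tool, called after ">>>" as name(argument=value, ...), one argument or row to a line, values as JSON. play_rows: Moves the arm, as the interface text tells. Its arguments: {"type":"object","properties":{"motion":{"type":"array","items":{"type":"number"}},"newtons":{"type":"number"}},"required":["motion"]}

```bash
mkdir -p pics; ls
cat > h.py <<'E'
from cell import *
import numpy as np, cv2
def w(cam,p):
    T=np.array(camera_params(cam)["T"]);return (T@np.append(p,1))[:3]
E
python3 - <<'E'
from h import *
print(read_state())
for c in ["scene","side"]:
    im,d=camera(c);cv2.imwrite(f"pics/{c}0.png",im)
    P=camera_params(c);print(c,{k:(v if k!="T" else np.round(v,3)) for k,v in P.items()})
    for n in ["stand","box_mouth","pivot","post","lid","lid_handle","trivet","candlestick","spanner","iron_rest","screw_jar","pulley","hammer"]:
        r=place_of(c,n)
        print(c,n,[(round(q["conf"],2),np.round(w(c,q["at"]),1).tolist()) for q in r[:2]])
print(read_state()["clock"])
E
```

```text
pics
{'clock': 0.0, 'joints': array([-6.65911978e-02,  3.00459779e-01,  1.52160263e+00, -1.94929249e-05,
        1.32070917e+00, -6.65778000e-02]), 'qd': array([-1.92746115e-03,  6.27680343e-04,  1.88754635e-03, -1.49478082e-03,
       -5.73296783e-04, -7.79581391e-05]), 'effort': array([-1.53750298e-03, -5.31805658e+01, -3.52735734e+01,  7.07558286e-02,
        2.43994006e-02, -4.79655944e-05]), 'eef_pos': array([5.49681090e+02, 1.73452255e-02, 1.67483454e+02]), 'eef_rot': array([3.09102872, 1.56961725, 3.09102016]), 'wrist_force': array([ 0.20911716,  0.43353486, -0.11292831]), 'moment': array([-0.0460847 ,  0.02953813,  0.02222385]), 'finger_gap': 94.10538391412263}
scene {'fx': 429.63331935678116, 'fy': 429.63331935678116, 'cx': 281.5634847682767, 'cy': 211.12587856071502, 'k1': -0.01154034559073336, 'T': array([[ 7.300000e-02,  6.440000e-01, -7.610000e-01,  1.299982e+03],
       [ 9.970000e-01, -5.900000e-02,  4.600000e-02,  2.379000e+01],
       [-1.500000e-02, -7.620000e-01, -6.470000e-01,  7.743560e+02],
       [ 0.000000e+00,  0.000000e+00,  0.000000e+00,  1.000000e+00]])}
s
[... 1136 characters left out ...]
]])}
side stand [(0.93, [621.8, -168.2, -0.5])]
side box_mouth [(0.9, [625.7, -170.4, 77.5]), (0.61, [395.4, -105.6, -1.0])]
side pivot [(0.84, [598.3, -316.9, 92.3])]
side post [(0.66, [479.9, -332.9, 122.5])]
side lid [(0.94, [527.0, 246.2, 2.4])]
side lid_handle [(0.9, [531.4, 239.9, 42.9]), (0.41, [478.5, -332.9, 121.8])]
side trivet [(0.66, [617.0, -177.0, 16.0])]
side candlestick [(0.93, [440.4, 41.6, -1.3])]
side spanner [(0.86, [395.5, -102.0, 0.0]), (0.51, [529.1, 244.2, 0.6])]
side iron_rest [(0.69, [737.1, 330.7, -0.7])]
side screw_jar [(0.79, [277.3, 379.6, 0.4])]
side pulley [(0.9, [769.5, 144.9, 1.8]), (0.63, [529.6, 241.2, -0.3])]
side hammer [(0.94, [521.3, 470.7, -1.5])]
1.4
```

View pics/scene0.png

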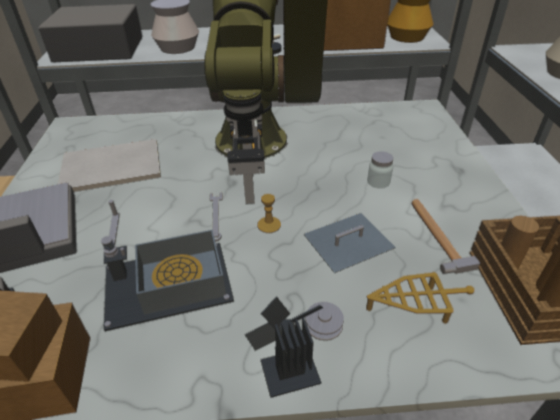

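View pics/side0.png

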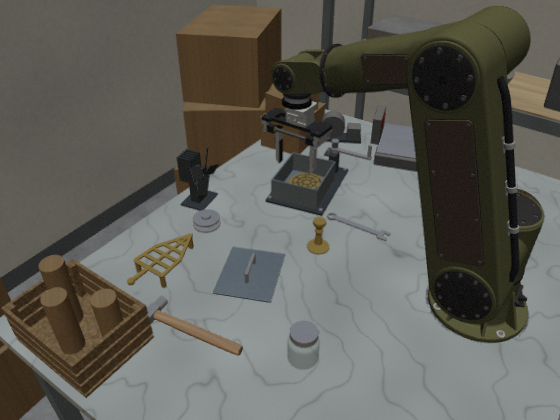

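The scene picture shows the lid at about (349,241) with its handle at (350,235). The box is at (180,272), and the sprung arm points to the robot from (115,250). Next I need the yaw of both.

```bash
cat >> h.py <<'E'
def cloud(cam,d,P=None):
    P=P or camera_params(cam)
    v,u=np.mgrid[0:420,0:560]
    pts=np.stack([u.ravel(),v.ravel()],1).astype(np.float64)[:,None]
    K=np.array([[P["fx"],0,P["cx"]],[0,P["fy"],P["cy"]],[0,0,1.]])
    n=cv2.undistortPoints(pts,K,np.array([P["k1"],0,0,0.]))[:,0].reshape(420,560,2)
    X=np.dstack([n[...,0]*d,n[...,1]*d,d,np.ones_like(d)])
    Y=X@np.array(P["T"]).T
    Y=Y[...,:3]; Y[d<=0]=np.nan
    return Y
def rect(p):
    (c,s,a)=cv2.minAreaRect(p[:,:2].astype(np.float32)); 
    if s[0]>s[1]: s=s[::-1]; a+=90
    # a: angle of short side(x of thing) deg
    a=(a+90)%180-90
    return np.round(c,1),np.round(s,1),round(float(a),2)
E
python3 - <<'E'
from h import *
for c in ["scene","side"]:
    im,d=camera(c);Y=cloud(c,d)
    for n,zl,zh in [("lid",6,18),("lid_handle",30,60),("stand",74,86),("stand",3,17)]:
        r=masks_of(c,n)
        if not r: print(c,n,"none");continue
        m=cv2.erode(r[0]["region"].astype(np.uint8),np.ones((1,1)))>0
        p=Y[m];p=p[~np.isnan(p[:,0])];q=p[(p[:,2]>zl)&(p[:,2]<zh)]
        print(c,n,round(r[0]["conf"],2),len(p),len(q), rect(q), np.median(q,0).round(1))
E
```

```text
scene lid 0.83 2915 2747 (array([531.4, 239.3]), array([150.7, 182.1]), 22.71) [541.3 235.7  10.8]
scene lid_handle 0.64 2904 139 (array([531.8, 238.2]), array([11.8, 82.4]), 22.48) [533.8 235.8  43.3]
scene stand 0.69 8538 683 (array([ 632.8, -204.4]), array([152.7, 248. ]), 11.36) [ 641.7 -192.4   78.5]
scene stand 0.69 8538 3774 (array([ 609.3, -210.7]), array([234.5, 280.1]), 11.92) [ 670.1 -258.4   10.6]
side lid 0.91 2782 2646 (array([528.8, 240.2]), array([150.3, 184.4]), 23.32) [522.9 249.6  12.3]
side lid_handle 0.88 2750 106 (array([527.5, 241.8]), array([10.2, 79.8]), 22.71) [524.2 249.2  45.7]
side stand 0.97 3233 328 (array([ 628.1, -198.3]), array([152.3, 253.1]), 11.06) [ 603.9 -142.6   78.4]
side stand 0.97 3233 887 (array([ 642.6, -207.1]), array([223.8, 300.9]), 11.58) [ 564.1 -137.5   10.5]
```

>>> play_rows(
  motion=[0,0,0,-0.01,0.04,0,-1,0,0,0,-0.01,0.048,-0.01,-1,0,0,0,-0.01,0.048,-0.01,-1,0,0,0,0,0.048,0,-1,0,0,0,0,0.048,0,-1,-0.14,0,0,0,0,0,-1,-0.14,0,0,0,0,0,-1,-0.12,0,0,0,0,0,-1,0,0,0,0,0,0,-1],
)

```text
clock: 2.8
eef_pos: [528.6, 241.7, 198.9]
eef_rot: [1.341, 1.57, 1.751]
wrist_force: [-0.4, -1.3, 0.5]
finger_gap: 94.3
```

```bash
cat >> h.py <<'E'
from scipy.spatial.transform import Rotation as Rn
def tool():
    s=read_state();R=Rn.from_euler("xyz",s["eef_rot"]).as_matrix();return s,R
def go(target,yaw=None):
    """print tool-frame shift to world TCP target, and tool-x turn to bring tool z to world heading yaw deg; tilt"""
    s,R=tool();d=R.T@(np.array(target)-s["eef_pos"])
    z=R[:,2];cur=np.degrees(np.arctan2(z[1],z[0]))
    print("clock",round(s["clock"],2),"pos",s["eef_pos"].round(1),"heading",cur.round(2),"xaxis",R[:,0].round(4),"gap",round(s["finger_gap"],1),"F",s["wrist_force"].round(1))
    print("shift tool mm",d.round(1), "turn x", None if yaw is None else round(-np.radians(yaw-cur),4))
E
python3 - <<'E'
from h import *
go([530,240,23],22.8)
P=camera_params("wrist")
im,d=camera("wrist");cv2.imwrite("pics/w1.png",im)
print(np.round(P["T"],3))
Y=cloud("wrist",d,P)
for n,zl,zh in [("lid",6,18),("lid_handle",30,60)]:
    r=masks_of("wrist",n)
    for q in r[:1]:
        p=Y[q["region"]];p=p[~np.isnan(p[:,0])];p=p[(p[:,2]>zl)&(p[:,2]<zh)];print(n,q["conf"],len(p),rect(p),p.mean(0))
r=place_of("wrist","lid_handle");print([(q["conf"],w("wrist",q["at"])) for q in r])
E
```

```text
clock 2.8 pos [528.6 241.7 198.9] heading 23.5 xaxis [-1.e-04  6.e-04 -1.e+00] gap 94.3 F [-0.4 -1.3  0.5]
shift tool mm [175.9  -2.3   0.6] turn x 0.0123
[[ 9.17000e-01  3.86000e-01  1.04000e-01  4.98473e+02]
 [ 3.99000e-01 -8.85000e-01 -2.40000e-01  3.11798e+02]
 [-1.00000e-03  2.61000e-01 -9.65000e-01  4.16569e+02]
 [ 0.00000e+00  0.00000e+00  0.00000e+00  1.00000e+00]]
lid 0.74 1974 (array([591.2, -76.2]), array([ 67.6, 198. ]), -59.07) [579.24879361 -86.03104767  11.13086396]
[(0.74, array([528.54430632, 237.13807537,  39.90586397]))]
```

View pics/w1.png

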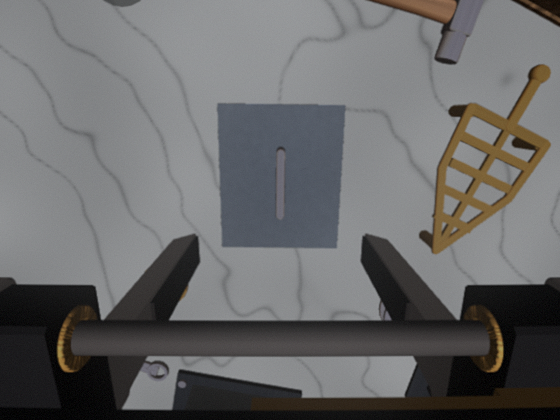

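The wrist picture shows the lid whole at about (220–345, 103–247), with the handle bar from (280,150) to (280,218). The network's mask hit the stand instead, so I'll segment by geometry.

Run:
```python
from h import *
P=camera_params("wrist")
im,d=camera("wrist");Y=cloud("wrist",d,P)
near=np.hypot(Y[...,0]-530,Y[...,1]-240)
z=Y[...,2]
print(np.nanmedian(z[(near>150)&(near<180)]))
m=((near<125)&(z>7)&(z<18)).astype(np.uint8)
m=cv2.morphologyEx(m,cv2.MORPH_OPEN,np.ones((3,3)))
print("lid",m.sum(),rect(Y[m>0]),np.median(z[m>0]))
h=(near<60)&(z>35)&(z<60);print("handle",h.sum(),rect(Y[h]),np.median(z[h]),Y[h].mean(0))
# edge-lines fit in px for yaw: colour PCA of handle
pp=Y[h][:,:2];c=pp-pp.mean(0);u,s,v=np.linalg.svd(c);print("handle dir deg",np.degrees(np.arctan2(v[0,1],v[0,0]))%180-90)
```

```text
0.9964274386392162
lid 16753 (array([529.6, 238.9]), array([150.8, 178.8]), 22.96) 13.030392916978258
handle 578 (array([530. , 239.2]), array([ 9.1, 80.5]), 23.01) 47.1244340787197 [528.66244634 241.56222429  46.9122729 ]
handle dir deg 22.62915510297036
```

>>> play_rows(
  motion=[0.01,0,0,0.045,-0.003,0,-0.4,0,0,0,0.045,0,0,-0.4,0,0,0,0.045,0,0,-0.4,0,0,0,0.025,0,0,-0.4,0,0,0,0.012,0,0,-0.4,0,0,0,0,0,0,-0.4],
  newtons=45,
)

```text
clock: 3.65
eef_pos: [531.9, 238.2, 23.4]
eef_rot: [0.09, 1.565, 0.473]
wrist_force: [-0.1, -0.1, 0.6]
finger_gap: 65.7
```

Run:
```python
from h import *
go([529.8,239.1,22.5],22.9)
```

```text
clock 3.65 pos [531.9 238.2  23.4] heading 21.95 xaxis [ 0.0051  0.0026 -1.    ] gap 65.7 F [-0.1 -0.1  0.6]
shift tool mm [ 0.9  1.6 -1.6] turn x -0.0166
```

>>> play_rows(
  motion=[-0.016,0.006,0,0.001,0.0015,-0.0015,-0.4,0,0,0,0,0,0,1,0,0,0,0,0,0,1,0,0,0,0,0,0,1,0,0,0,0,0,0,1,0,0,0,0,0,0,1,0,0,0,0,0,0,1],
)

```text
clock: 4.35
eef_pos: [532.8, 240.2, 28.5]
eef_rot: [0.018, 1.563, 0.417]
wrist_force: [0.3, 0.2, 0.7]
finger_gap: 20.9
```

Run:
```python
from h import *
go([529.8,239.1,22.5],22.9)
```

```text
clock 4.35 pos [532.8 240.2  28.5] heading 22.88 xaxis [ 0.0072  0.0032 -1.    ] gap 20.9 F [0.3 0.2 0.7]
shift tool mm [ 5.9  0.1 -3.2] turn x -0.0004
```

>>> play_rows(
  motion=[0,0.008,0,0.007,0,-0.003,0.5,0,0,0,0.001,0,-0.0005,0.5,0,0,0,0.001,0,-0.0005,0.7],
)

```text
clock: 4.65
eef_pos: [528.8, 238.5, 18.6]
eef_rot: [3.009, 1.57, -2.875]
wrist_force: [0.0, 0.8, -0.4]
finger_gap: 18.8
```

Run:
```python
from h import *
go([529.8,239.1,22.5],22.9)
```

```text
clock 4.65 pos [528.8 238.5  18.6] heading 22.88 xaxis [-9.e-04 -3.e-04 -1.e+00] gap 18.8 F [ 0.   0.8 -0.4]
shift tool mm [-3.9  0.2  1.2] turn x -0.0004
```

>>> play_rows(
  motion=[0,0,0,-0.003,0,0.001,0.7,0,0,0,0,0,0,0.7],
)

```text
clock: 4.85
eef_pos: [529.5, 238.8, 21.4]
eef_rot: [3.039, 1.569, -2.845]
wrist_force: [-0.0, -0.9, -0.2]
finger_gap: 13.8
```

Run:
```python
from h import *
go([529.8,239.1,22.5],22.9)
for i in range(3): print(read_state()["eef_pos"], read_state()["qd"].round(3))
```

```text
clock 4.85 pos [529.5 238.8  21.4] heading 22.87 xaxis [-1.7e-03 -5.0e-04 -1.0e+00] gap 13.8 F [-0.  -0.9 -0.2]
shift tool mm [-1.1  0.1  0.3] turn x -0.0005
[529.54260168 238.8444051   21.40855153] [ 0.001  0.005  0.013 -0.001 -0.007 -0.   ]
[529.54260168 238.8444051   21.40855153] [ 0.001  0.005  0.013 -0.001 -0.007 -0.   ]
[529.54260168 238.8444051   21.40855153] [ 0.001  0.005  0.013 -0.001 -0.007 -0.   ]
```

>>> play_rows(
  motion=[0,0,0,0,0,0,1,0,0,0,0,0,0,1,0,0,0,0,0,0,1,0,0,0,0,0,0,1],
)

```text
clock: 5.25
eef_pos: [529.7, 238.9, 21.7]
eef_rot: [3.004, 1.57, -2.88]
wrist_force: [1.0, -0.5, 0.0]
finger_gap: 0.6
```

Run:
```python
from h import *
go([529.8,239.1,150],22.9)
```

```text
clock 5.25 pos [529.7 238.9  21.7] heading 22.87 xaxis [-1.2e-03 -3.0e-04 -1.0e+00] gap 0.6 F [ 1.  -0.5  0. ]
shift tool mm [-128.3    0.2   -0. ] turn x -0.0004
```

The fingers shut to 0.6 mm, so the bar is not between them. I'll look before moving.

Run:
```python
from h import *
a=camera("wrist");cv2.imwrite("pics/w2.png",a[0])
b=camera("side");c=camera("scene")
A=cv2.resize(b[0][180:330,180:340],None,fx=3,fy=3);B=cv2.resize(c[0][150:300,270:430],None,fx=2.5,fy=2.5)
cv2.imwrite("pics/s2.png",A);cv2.imwrite("pics/c2.png",B)
for c in ("wrist","side","scene"): print([(q["conf"],w(c,q["at"])) for q in place_of(c,"lid_handle")])
```

```text
[(0.73, array([528.10770124, 237.05996179,  43.49982849]))]
[(0.96, array([530.60489929, 238.53194915,  43.75822307])), (0.48, array([ 622.28972479, -168.34025466,   -1.18410147]))]
[(0.89, array([526.21199675, 233.94220674,  41.48132316]))]
```

View pics/w2.png

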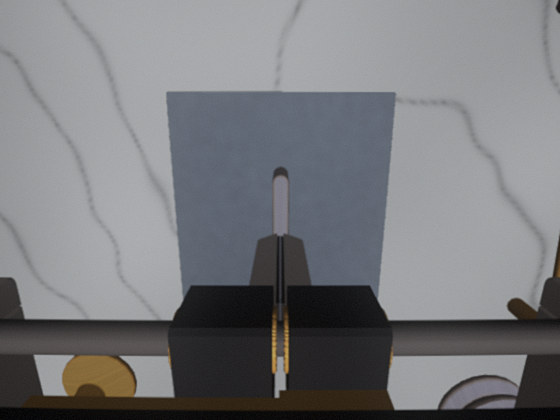

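View pics/s2.png

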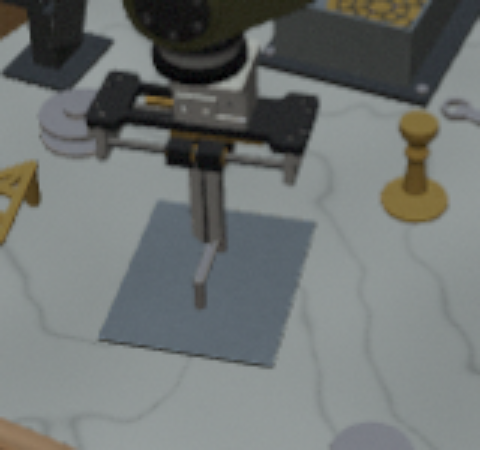

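View pics/c2.png

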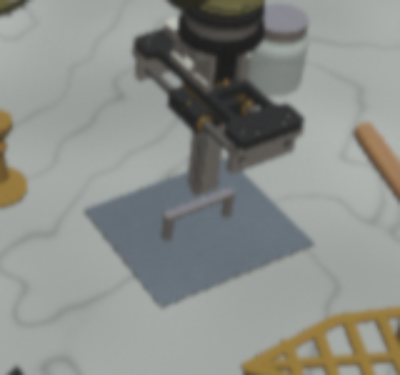

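Run:
```python
from h import *
for c in ("side","scene","wrist"):
    P=camera_params(c);im,d=camera(c);Y=cloud(c,d,P)
    near=np.hypot(Y[...,0]-530,Y[...,1]-240)
    m=(near<70)&(Y[...,2]>20)&(Y[...,2]<120)
    p=Y[m]
    for z0 in range(20,120,8):
        q=p[(p[:,2]>=z0)&(p[:,2]<z0+8)]
        if len(q): print(c,z0,len(q),q.mean(0).round(1),q.min(0).round(0)[:2],q.max(0).round(0)[:2])
s=read_state();print(s["joints"],s["clock"])
```

```text
side 20 17 [523.2 247.5  23.7] [509. 203.] [542. 280.]
side 28 13 [521.2 255.6  31.5] [511. 205.] [539. 280.]
side 36 22 [520.5 253.1  41.4] [509. 204.] [539. 280.]
side 44 44 [521.2 256.2  47. ] [512. 225.] [532. 280.]
side 52 1 [518.9 260.   53.6] [519. 260.] [519. 260.]
side 60 18 [525.7 248.3  65.3] [517. 245.] [535. 254.]
side 68 23 [525.7 247.9  73.2] [515. 236.] [537. 256.]
side 76 25 [522.5 246.5  80.6] [513. 236.] [535. 255.]
side 84 26 [525.1 246.9  88.3] [513. 233.] [537. 253.]
side 92 25 [522.5 247.   96.4] [513. 231.] [534. 253.]
side 100 28 [523.3 246.4 104.1] [514. 233.] [534. 254.]
side 108 27 [524.7 247.4 112. ] [515. 232.] [536. 254.]
side 116 14 [523.8 246.9 117.7] [512. 234.] [538. 253.]
scene 20 19 [533.6 238.9  24.5] [518. 201.] [550. 274.]
scene 28 16 [533.3 236.5  32.2] [518. 200.] [549. 276.]
scene 36 56 [534.2 238.7  40.8] [519. 200.] [550. 275.]
scene 44 67 [533.5 235.   45.8] [514. 201.] [551. 275.]
scene 52 2 [531.3 229.3  59.1] [529. 228.] [534. 230.]
scene 60 9 [534.5 229.7  64.7] [527. 226.] [543. 233.]
scene 68 29 [538.6 236.1  71.9] [526. 225.] [546.
[... 487 characters left out ...]
8] [511. 241.] [526. 277.]
wrist 44 901 [521.1 259.9  46.9] [511. 241.] [532. 277.]
wrist 52 1 [527.8 248.8  59.8] [528. 249.] [528. 249.]
wrist 60 128 [526.1 248.   64.9] [517. 245.] [535. 252.]
wrist 68 247 [526.2 248.2  72. ] [515. 243.] [537. 253.]
wrist 76 292 [525.8 248.   80. ] [515. 243.] [537. 253.]
wrist 84 347 [526.  248.   88.1] [515. 243.] [538. 253.]
wrist 92 389 [526.3 248.1  96.2] [515. 243.] [538. 253.]
wrist 100 508 [526.5 246.8 103.9] [515. 232.] [538. 253.]
wrist 108 512 [526.2 248.1 112.2] [515. 243.] [538. 253.]
wrist 116 238 [526.1 248.1 117.7] [515. 243.] [538. 253.]
[ 3.60603877e-01  5.25334610e-01  1.56714871e+00  1.32314385e-04
  1.05034220e+00 -3.86949377e-02] 5.7
```

Run:
```python
from h import *
go([530,240,23])
P=camera_params("wrist");print(np.round(P["T"],2)); s=read_state();print(s["eef_pos"],s["eef_rot"])
s,R=tool();print("cam in tool",R.T@(P["T"][:3,3]-s["eef_pos"]))
```

```text
clock 5.7 pos [529.7 238.9  21.7] heading 22.87 xaxis [-1.2e-03 -3.0e-04 -1.0e+00] gap 0.8 F [-0.4  1.3 -0.6]
shift tool mm [-1.3  0.9  0.7] turn x None
[[ 9.2000e-01  3.8000e-01  1.0000e-01  5.0063e+02]
 [ 3.9000e-01 -8.9000e-01 -2.4000e-01  3.0950e+02]
 [-0.0000e+00  2.6000e-01 -9.7000e-01  2.3936e+02]
 [ 0.0000e+00  0.0000e+00  0.0000e+00  1.0000e+00]]
[529.72235119 238.90785944  21.6963301 ] [ 3.01011888  1.56955813 -2.87383348]
cam in tool [-217.65401133   76.3833723     0.37208558]
```

Run:
```python
from h import *
for c in ("side","scene"):
    P=camera_params(c);im,d=camera(c);Y=cloud(c,d,P)
    near=np.hypot(Y[...,0]-530,Y[...,1]-240)
    p=Y[(near<130)&(Y[...,2]>50)&(Y[...,2]<260)]
    for z0 in range(50,260,10):
        q=p[(p[:,2]>=z0)&(p[:,2]<z0+10)]
        u=(q[:,:2]-[529.7,238.9])@np.array([[.9214,-.3887],[.3887,.9214]])  # along z tool, y tool
        if len(q): print(c,z0,len(q),u.min(0).round(0),u.max(0).round(0))
```

```text
side 50 4 [-1.  2.] [ 5. 33.]
side 60 20 [-10.   5.] [12. 13.]
side 70 30 [-13.  -0.] [12. 13.]
side 80 32 [-13.  -3.] [11. 14.]
side 90 33 [-14.  -2.] [11. 16.]
side 100 36 [-14.  -3.] [10. 14.]
side 110 37 [-14.  -6.] [13. 14.]
side 120 36 [-13.  -3.] [11. 13.]
side 130 32 [-14.   6.] [11. 14.]
side 140 6 [-10.   9.] [ 8. 13.]
side 150 11 [-81. -10.] [79. 34.]
side 160 110 [-81.  -1.] [81. 38.]
side 170 253 [-81. -24.] [79. 39.]
side 180 199 [-89. -18.] [86. 39.]
side 190 562 [-89. -34.] [89. 39.]
side 200 389 [-89. -31.] [88. 38.]
side 210 96 [-41. -14.] [16. 28.]
side 220 75 [-41. -12.] [17. 28.]
side 230 49 [-42. -24.] [15. 38.]
side 240 148 [-42. -30.] [18. 40.]
side 250 191 [-38. -24.] [37. 42.]
scene 50 4 [ -3. -10.] [ 5. -3.]
scene 60 18 [-11. -12.] [13.  9.]
scene 70 36 [-10. -12.] [15.  6.]
scene 80 41 [-13. -12.] [14.  8.]
scene 90 39 [-10. -12.] [15.  7.]
scene 100 42 [-10. -11.] [15.  9.]
scene 110 42 [-12. -11.] [15.  8.]
scene 120 34 [ -8. -12.] [15.  6.]
scene 130 21 [ -2. -12.] [16.  8.]
scene 140 3 [  8. -12.] [ 11. -10.]
scene 150 57 [-76. -34.] [83. 29.]
scene 160 221 [-78. -37.] [83. 32.]
scene 170 309 [-84. -36.] [87. 30.]
scene 180 188 [-84. -36.] [89. 33.]
scene 190 762 [-88. -37.] [91. 33.]
scene 200 152 [-83. -31.] [85. 31.]
scene 210 113 [-39. -24.] [20. 23.]
scene 220 50 [-29. -23.] [19. 25.]
scene 230 41 [-34. -36.] [ 20. -15.]
scene 240 97 [-40. -38.] [39. 20.]
scene 250 216 [-28. -40.] [38. 35.]
```

The body and fingertips both sit about 40 mm higher than the reported TCP implies. All three cameras put the tips at z≈61, against 21.7 reported, and the fingers closed above the bar. I'll treat true tip z as reported z plus about 40, open, go down, and check by camera.

>>> play_rows(
  motion=[0,0,0,0,0,0,0,0,0,0,0,0,0,0,0,0,0,0,0,0,0,0,0,0,0,0,0,0,0,0,0,0,0,0,0,0,0,0.02,0,0,0,0,0,0,0.01,0,0,0,0,0,0,0,0,0,0],
)

```text
schema error: expected a multiple of 7 numbers
```

```bash
cat > tip.py <<'E'
from h import *
go([529.7,239.1,-17],22.9)
s=read_state();e=s["eef_pos"]
c="side"
P=camera_params(c);im,d=camera(c);Y=cloud(c,d,P)
p=Y[np.hypot(Y[...,0]-e[0],Y[...,1]-e[1])<130]
b=p[(p[:,2]>e[2]+100)&(p[:,2]<e[2]+200)]
print("body bottom rel eef",np.percentile(b[:,2],[0.5,1,2,5])-e[2])
cv2.imwrite("pics/s3.png",cv2.resize(im[180:330,180:340],None,fx=3,fy=3))
im,d=camera("wrist");cv2.imwrite("pics/w3.png",im)
E
python3 tip.py
```

```text
clock 5.8 pos [529.7 238.9  21.7] heading 22.87 xaxis [-1.2e-03 -3.0e-04 -1.0e+00] gap 0.5 F [-0.9  0.5  0.3]
shift tool mm [38.7  0.2  0.1] turn x -0.0005
body bottom rel eef [101.10860176 104.12943745 108.21763128 138.3138636 ]
```

View pics/s3.png

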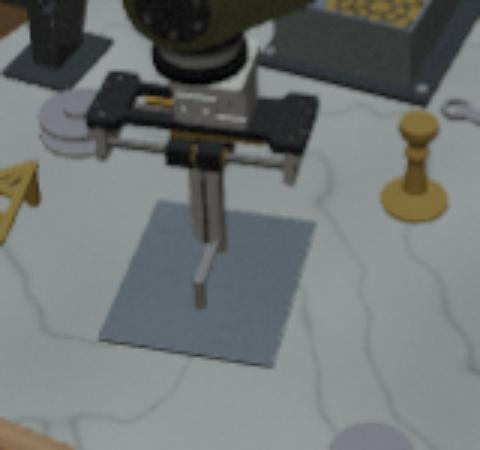

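View pics/w3.png

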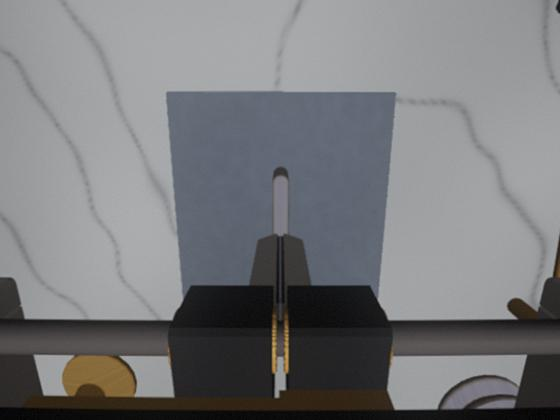

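The picture is unchanged, since that call was refused. The tips still end above the bar. I'm sending the corrected rows.

>>> play_rows(
  motion=[0,0,0,0,0,0,0,0,0,0,0,0,0,0,0,0,0,0,0,0,0,0,0,0,0,0,0,0,0,0,0,0,0,0,0,0,0,0,0.02,0,0,0,0,0,0,0.009,0,0,0,0,0,0,0,0,0,0],
)

```text
clock: 6.7
eef_pos: [530.1, 239.1, -7.6]
eef_rot: [2.412, 1.571, 2.811]
wrist_force: [0.6, 0.1, 0.4]
finger_gap: 46.7
```

```bash
python3 tip.py
```

```text
clock 6.7 pos [530.1 239.1  -7.6] heading 22.87 xaxis [-1.e-04  0.e+00 -1.e+00] gap 46.7 F [0.6 0.1 0.4]
shift tool mm [ 9.4  0.2 -0.4] turn x -0.0005
body bottom rel eef [101.74673948 104.28742593 108.6362979  134.38786969]
```

View pics/s3.png

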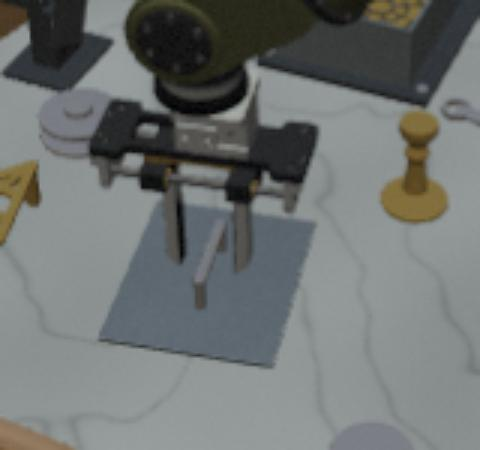

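View pics/w3.png

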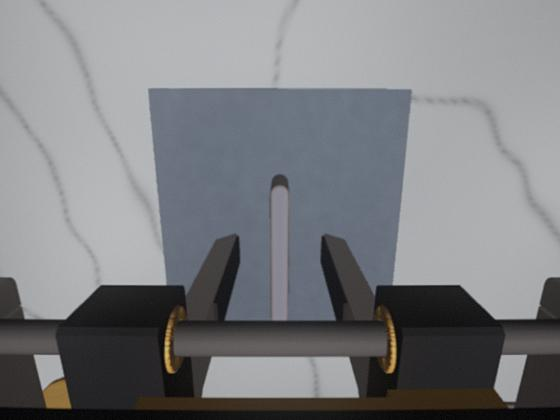

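The fingers now straddle the bar: in the wrist view they are at (225,240) and (335,240), with the bar at x≈280. I'll go 9 mm further down and close.

>>> play_rows(
  motion=[0,0,0,0.009,0,0,0,0,0,0,0,0,0,1,0,0,0,0,0,0,1,0,0,0,0,0,0,1,0,0,0,0,0,0,1,0,0,0,0,0,0,1,0,0,0,0,0,0,1,0,0,0,0,0,0,1],
  newtons=45,
)

```text
clock: 7.6
eef_pos: [531.4, 239.6, -14.4]
eef_rot: [0.003, 1.567, 0.402]
wrist_force: [-0.5, -0.3, -1.0]
finger_gap: 8.5
```

```bash
python3 tip.py
```

```text
clock 7.6 pos [531.4 239.6 -14.4] heading 22.87 xaxis [ 0.0032  0.0014 -1.    ] gap 8.5 F [-0.5 -0.3 -1. ]
shift tool mm [ 2.5  0.2 -1.7] turn x -0.0005
body bottom rel eef [103.17321056 105.02810594 110.39336302 136.35842421]
```

>>> play_rows(
  motion=[0,0,0,-0.01,0,0,1,0,0,0,-0.03,0,0,1,0,0,0,-0.03,0,0,1,0,0,0,0,0,0,1],
)

```text
clock: 8.1
eef_pos: [529.9, 239.0, 57.7]
eef_rot: [2.88, 1.57, -3.004]
wrist_force: [-0.2, -0.5, -4.3]
finger_gap: 8.5
```

```bash
python3 tip.py
```

```text
clock 8.1 pos [529.9 239.   57.7] heading 22.88 xaxis [-5.e-04 -1.e-04 -1.e+00] gap 8.5 F [-0.2 -0.5 -4.3]
shift tool mm [74.7  0.2 -0.1] turn x -0.0004
body bottom rel eef [101.58719859 103.34704777 106.61336261 126.3653771 ]
```

View pics/s3.png

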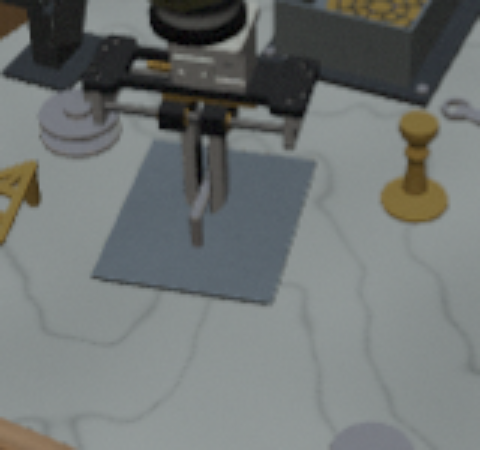

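View pics/w3.png

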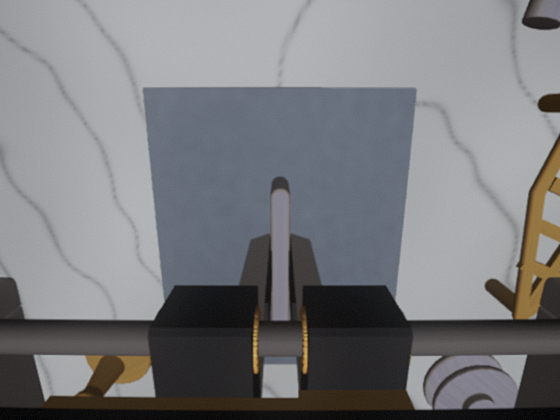

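Lid is in hand and level, with about 4.3 N of weight. While the arm is clear of the stand I'll fit the box rim precisely.

```bash
cat > box.py <<'E'
from h import *
from scipy.optimize import least_squares
def fit(p,x0):
    # rim band: distance to rectangle ring centre-line 146x176 ; robust
    def f(v):
        c,s=np.cos(v[2]),np.sin(v[2]);q=(p[:,:2]-v[:2])@np.array([[c,-s],[s,c]])
        dx=np.abs(q[:,0])-73;dy=np.abs(q[:,1])-88
        sd=np.where((dx>0)&(dy>0),np.hypot(dx,dy),np.maximum(dx,dy))
        return np.sign(sd)*np.maximum(np.abs(sd)-2,0)+0.05*sd
    r=least_squares(f,x0,loss="soft_l1",f_scale=1.0);return r.x,np.abs(f(r.x)).mean()
for c in ("scene","side"):
    im,d=camera(c);Y=cloud(c,d);p=Y.reshape(-1,3);p=p[~np.isnan(p[:,0])]
    for zo in (0,):
        th=np.radians(11.3);q=(p[:,:2]-[626,-170])@np.array([[np.cos(th),-np.sin(th)],[np.sin(th),np.cos(th)]])
        m=(p[:,2]>75)&(p[:,2]<86)&(np.abs(q[:,0])<82)&(np.abs(q[:,1])<97)
        m&=~((np.abs(q[:,0])<60)&(np.abs(q[:,1])<75))
        x,e=fit(p[m],[626,-170,th]);print(c,m.sum(),x[:2].round(1),np.degrees(x[2]).round(2),e,np.median(p[m][:,2]))
        qq=q[m];print("ext",[np.percentile(qq[:,k],[1,50,99]).round(1) for k in (0,1)])
    for n in ("box_mouth","pivot","post"): print(n,[(round(q["conf"],2),w(c,q["at"]).round(1)) for q in place_of(c,n)][:1])
E
python3 box.py
```

```text
scene 605 [ 626.1 -171.2] 11.55 0.2192090499346777 78.50793324059862
ext [array([-76.7,  20.8,  75.7]), array([-91.3,  -9.5,  88.6])]
box_mouth [(0.9, array([ 624.5, -168.9,   83.8]))]
pivot [(0.66, array([ 600. , -320.7,   99.7]))]
post [(0.74, array([ 475.8, -333. ,  121.8]))]
side 191 [ 622.5 -168.4] 11.25 0.7432875614385064 78.44132511556643
ext [array([-78.6, -38.8,  72.2]), array([-90.6,  86.1,  95.1])]
box_mouth [(0.71, array([ 621.8, -168.5,   75.2]))]
pivot [(0.85, array([ 600.2, -315.9,   92.8]))]
post [(0.5, array([ 478.4, -328.1,  125.4]))]
```

>>> play_rows(
  motion=[0,0,0,-0.03,0,0,1,0,0,0,-0.03,0,0,1,0,0,0,0,-0.02,-0.003,1,0,0,0,0,-0.035,-0.006,1,0,0,0,0,-0.035,-0.006,1,0,0,0,0,-0.035,-0.006,1,0,0,0,0,-0.035,-0.006,1,0,0,0,0,-0.035,-0.006,1,0,0,0,0,-0.035,-0.006,1,0,0,0,0,-0.035,-0.006,1,0,0,0,0,-0.035,-0.006,1,0,0,0,0,-0.035,-0.006,1,0,0,0,0,-0.035,-0.006,1,0,0,0,0,-0.025,-0.006,1,0.05,0,0,0,-0.01,-0.003,1,0.1,0,0,0,0,0,1,0.05,0,0,0,0,0,1,0,0,0,0,0,0,1],
)

```text
clock: 10.4
eef_pos: [621.1, -180.1, 110.3]
eef_rot: [3.109, 1.558, -2.981]
wrist_force: [0.6, 0.1, -3.9]
finger_gap: 8.7
```

Run:
```python
from h import *
go([624.1,-170,85],11.4)
```

```text
clock 10.4 pos [ 621.1 -180.1  110.3] heading 11.04 xaxis [-0.0126 -0.002  -0.9999] gap 8.7 F [ 0.6  0.1 -3.9]
shift tool mm [25.3  9.3  5.2] turn x -0.0063
```

>>> play_rows(
  motion=[-0.006,-0.012,0,0.01,0.009,0.005,1,0,0,0,0,0,0,1,0,0,0,0,0,0,1],
)

```text
clock: 10.7
eef_pos: [624.1, -170.3, 99.8]
eef_rot: [2.729, 1.569, 2.932]
wrist_force: [0.2, -0.3, -2.8]
finger_gap: 8.5
```

```bash
cat > over.py <<'E'
from h import *
from scipy.optimize import least_squares
go([624.1,-170,58],11.4)
s=read_state();lz=s["eef_pos"][2]+14.4+12
def outer(p,x0,a=75,b=90):
    # filled plate: outer rectangle fit via minAreaRect
    return rect(p)
for c in ("scene","side"):
    im,d=camera(c);Y=cloud(c,d)
    near=np.hypot(Y[...,0]-624,Y[...,1]+170)
    m=(near<125)&(np.abs(Y[...,2]-lz)<7)
    m=cv2.morphologyEx(m.astype(np.uint8),cv2.MORPH_OPEN,np.ones((3,3)))
    k,l,st,_=cv2.connectedComponentsWithStats(m);j=1+np.argmax(st[1:,4])
    p=Y[l==j];print(c,"lid plate",len(p),rect(p),"z",np.median(p[:,2]).round(1),"exp",lz.round(1))
    A=np.c_[p[:,:2]-p[:,:2].mean(0),np.ones(len(p))];print("slope",np.linalg.lstsq(A,p[:,2],rcond=None)[0].round(4))
    cv2.imwrite(f"pics/o_{c}.png",cv2.resize(im[190:350,60:280] if c=="scene" else im[80:240,220:440],None,fx=3,fy=3))
E
python3 over.py
```

```text
clock 10.7 pos [ 624.1 -170.3   99.8] heading 11.63 xaxis [-1.4e-03  3.0e-04 -1.0e+00] gap 8.5 F [ 0.2 -0.3 -2.8]
shift tool mm [41.8  0.2  0.1] turn x 0.004
scene lid plate 3505 (array([ 624.5, -171.5]), array([153.9, 180.4]), 11.62) z 125.2 exp 126.2
slope [-4.600000e-03 -6.000000e-04  1.252283e+02]
side lid plate 1246 (array([ 621.4, -168.5]), array([152.1, 188.6]), 11.72) z 124.6 exp 126.2
slope [-7.600000e-03  1.110000e-02  1.247874e+02]
```

View pics/o_scene.png

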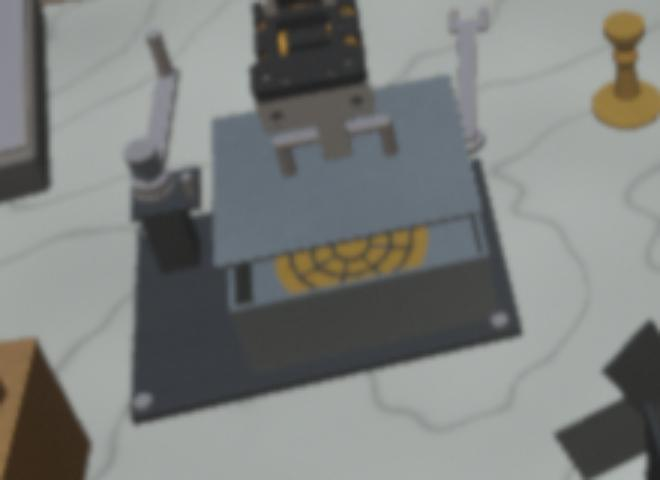

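View pics/o_side.png

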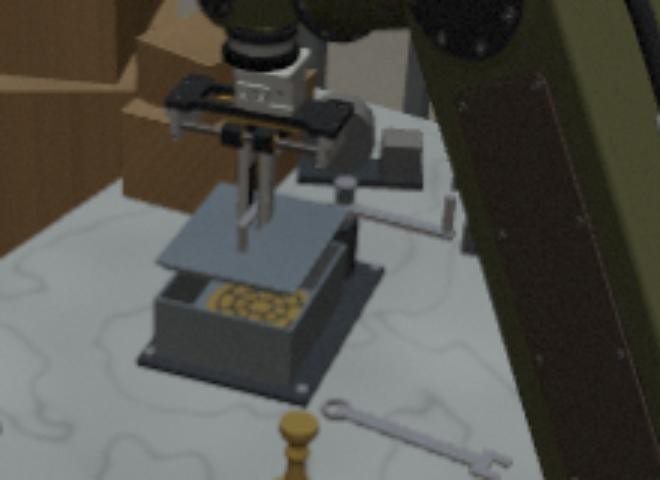

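Same-camera comparison: the lid needs about +1.3 mm in x, and its yaw is within 0.3°. I'll lower in stages.

>>> play_rows(
  motion=[0.003,-0.001,0,0.01,0,0.0013,1,0,0,0,0.01,0,0,1,0,0,0,0.007,0,0,1,0,0,0,0,0,0,1],
)

```text
clock: 11.2
eef_pos: [625.3, -170.5, 70.4]
eef_rot: [2.316, 1.57, 2.516]
wrist_force: [-0.5, 0.8, -4.0]
finger_gap: 9.0
```

```bash
sed -i 's/624.1,-170,58/625.4,-170,58/' over.py; python3 over.py
```

```text
clock 11.2 pos [ 625.3 -170.5   70.4] heading 11.42 xaxis [-6.e-04  5.e-04 -1.e+00] gap 9.0 F [-0.5  0.8 -4. ]
shift tool mm [12.4  0.5  0.2] turn x 0.0004
scene lid plate 3427 (array([ 626.8, -171.7]), array([154.4, 180.8]), 11.29) z 95.8 exp 96.8
slope [-4.90000e-03  8.00000e-04  9.57739e+01]
side lid plate 1260 (array([ 622.7, -167.5]), array([153.8, 184.7]), 10.73) z 96.6 exp 96.8
slope [-5.10000e-03  2.04000e-02  9.66512e+01]
```

View pics/o_scene.png

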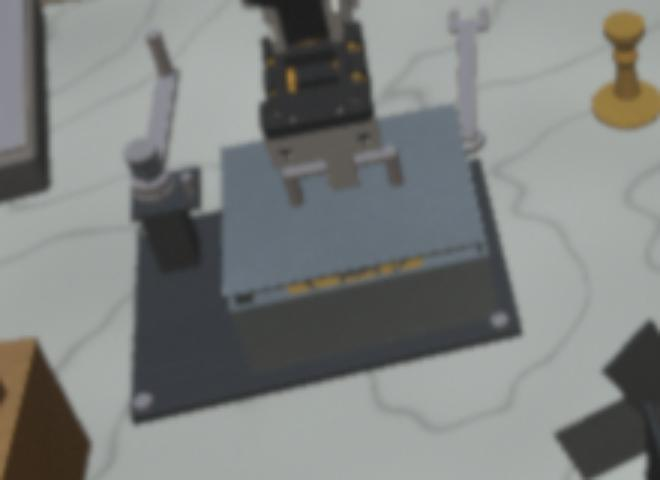

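View pics/o_side.png

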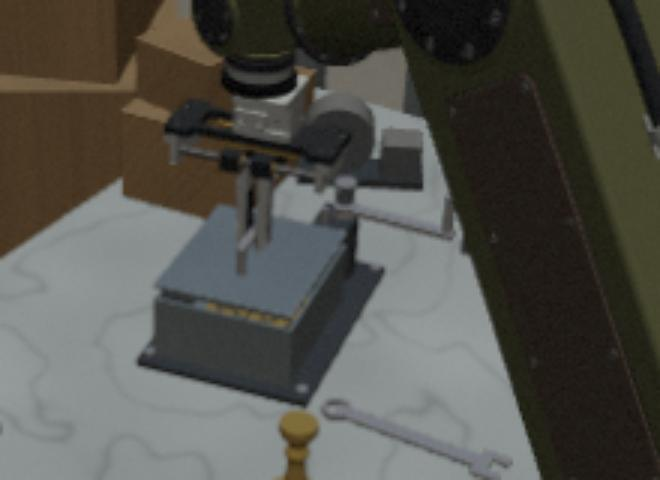

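Both views show the lid square over the box, about 5 mm above the rim. I'll lower it slowly and watch the force.

>>> play_rows(
  motion=[0,0,0,0.003,0.0003,0,1,0,0,0,0.003,0,0,1,0,0,0,0.002,0,0,1,0,0,0,0,0,0,1],
)

```text
clock: 11.7
eef_pos: [626.2, -170.5, 64.0]
eef_rot: [-0.428, 1.568, -0.228]
wrist_force: [0.8, -0.6, -4.4]
finger_gap: 8.9
```

>>> play_rows(
  motion=[0,0,0,0.002,0,0,1,0,0,0,0.001,0,0,1],
)

```text
clock: 11.9
eef_pos: [626.3, -170.5, 61.0]
eef_rot: [-0.421, 1.568, -0.222]
wrist_force: [0.1, -0.3, -3.6]
finger_gap: 9.0
```

```bash
python3 over.py
```

```text
clock 11.9 pos [ 626.3 -170.5   61. ] heading 11.43 xaxis [ 2.7e-03 -6.0e-04 -1.0e+00] gap 9.0 F [ 0.1 -0.3 -3.6]
shift tool mm [ 3.   0.7 -0.8] turn x 0.0005
scene lid plate 3392 (array([ 627.4, -171.7]), array([152.3, 180.6]), 11.41) z 86.4 exp 87.4
slope [-1.00000e-03 -6.00000e-04  8.64105e+01]
side lid plate 1292 (array([ 623.7, -169.2]), array([151.3, 186. ]), 10.64) z 86.6 exp 87.4
slope [-2.00000e-03  1.73000e-02  8.66357e+01]
```

View pics/o_scene.png

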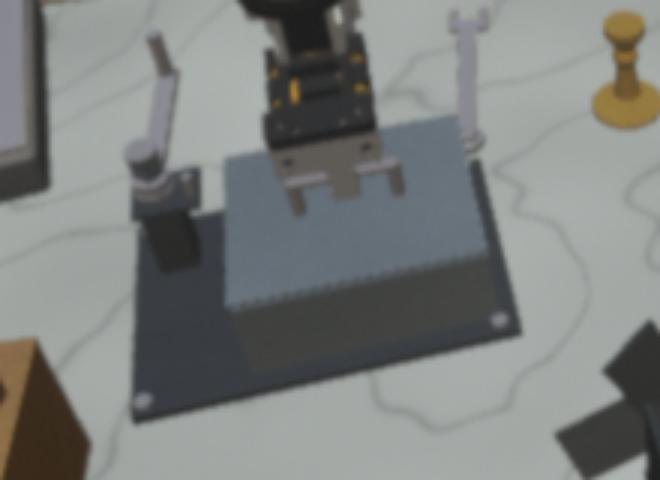

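View pics/o_side.png

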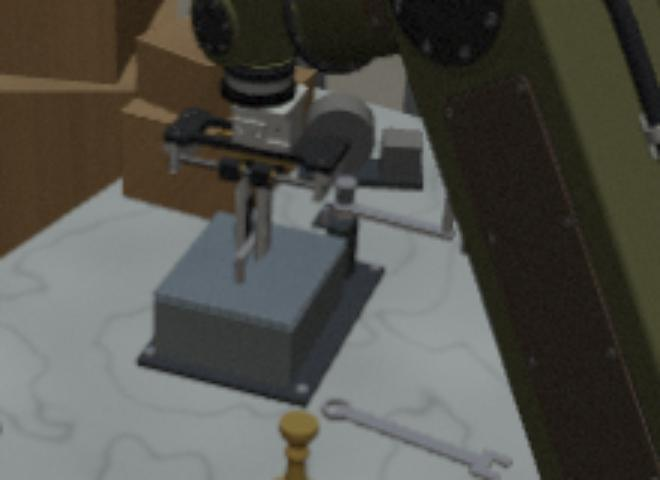

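The rim is already inside the box, with the plate top at ~87 and no side load. Lowering the last few millimetres.

>>> play_rows(
  motion=[0,0.002,0,0.0015,0,-0.0005,1,0,0,0,0.0015,0,0,1,0,0,0,0.001,0,0,1],
)

```text
clock: 12.3
eef_pos: [626.0, -170.7, 57.5]
eef_rot: [-1.012, 1.569, -0.813]
wrist_force: [-3.8, 1.9, 6.8]
finger_gap: 8.5
```

```bash
python3 over.py
```

```text
clock 12.3 pos [ 626.  -170.7   57.5] heading 11.42 xaxis [ 0.0013 -0.0013 -1.    ] gap 8.5 F [-3.8  1.9  6.8]
shift tool mm [-0.5  0.8 -0.5] turn x 0.0004
scene lid plate 3439 (array([ 626.8, -171.5]), array([152.9, 180.9]), 11.57) z 83.0 exp 83.9
slope [-2.60000e-03 -6.00000e-04  8.29378e+01]
side lid plate 1340 (array([ 623.6, -168.8]), array([154.1, 188. ]), 10.51) z 83.3 exp 83.9
slope [1.00000e-04 1.57000e-02 8.33155e+01]
```

Upward contact force of 6.8 N and a plate top of about 84 mm mean the lid is seated. Releasing and backing off upward.

>>> play_rows(
  motion=[0,0,0,-0.0005,0,0,0.3,0,0,0,0,0,0,-0.2,0,0,0,0,0,0,-0.2,0,0,0,0,0,0,-0.2,0,0,0,0,0,0,-0.2,0,0,0,0,0,0,-0.2,0,0,0,-0.02,0,0,-0.2,0,0,0,-0.04,0,0,-0.2,0,0,0,-0.04,0,0,-0.2,0,0,0,0,0,0,-0.4],
  newtons=30,
)

```text
clock: 13.4
eef_pos: [626.0, -170.6, 161.5]
eef_rot: [-0.911, 1.569, -0.711]
wrist_force: [0.2, -0.7, 0.5]
finger_gap: 61.7
```

```bash
python3 over.py
python3 - <<'E'
from h import *
go([480,-332,150],96.4)
for c in ("scene","side"):
    P=camera_params(c);im,d=camera(c);Y=cloud(c,d,P)
    s=np.hypot(Y[...,0]-480,Y[...,1]+332)
    p=Y[(s<35)&(Y[...,2]>108)&(Y[...,2]<150)]
    print(c,"post",len(p),p.mean(0).round(1),p.min(0).round(1),p.max(0).round(1))
    for n in ("post","pivot","lid_handle","lid"): print(n,[(round(q["conf"],2),w(c,q["at"]).round(1)) for q in place_of(c,n)][:1])
E
```

```text
clock 13.4 pos [ 626.  -170.6  161.5] heading 11.43 xaxis [ 0.0016 -0.0014 -1.    ] gap 61.7 F [ 0.2 -0.7  0.5]
shift tool mm [103.5   0.9  -0.6] turn x 0.0005
clock 13.45 pos [ 625.1 -170.3  158.6] heading 11.42 xaxis [-1.8e-03 -3.0e-04 -1.0e+00] gap 64.5 F [ 0.7  0.4 -0.4]
shift tool mm [   8.9 -129.8 -174.2] turn x -1.4831
scene post 69 [ 484.  -332.8  127.7] [ 475.2 -339.7  108.5] [ 488.4 -327.5  144. ]
post [(0.87, array([ 478.2, -332.8,  122.5]))]
pivot [(0.89, array([ 597.7, -320.8,   99.2]))]
lid_handle [(0.69, array([ 624.3, -172.6,  113.9]))]
lid [(0.86, array([ 625.2, -166.7,   72.2]))]
side post 38 [ 478.3 -326.5  127.4] [ 472.7 -335.3  109. ] [ 486.1 -316.4  142.9]
post [(0.68, array([ 481.4, -331.4,  124.3]))]
pivot [(0.89, array([ 597.8, -316.7,   90.3]))]
lid_handle [(0.59, array([ 627.5, -171.9,  111.7]))]
lid [(0.76, array([ 625.3, -165.4,   71.7]))]Traceback (most recent call last):
  File "over.py", line 13, in <module>
    k,l,st,_=cv2.connectedComponentsWithStats(m);j=1+np.argmax(st[1:,4])
                                                     ~~~~~~~~~^^^^^^^^^^
    return _wrapfunc(a, 'argmax', axis=axis, out=out, **kwds)
    return bound(*args, **kwds)
ValueError: attempt to get argmax of an empty sequence
```

View pics/o_scene.png

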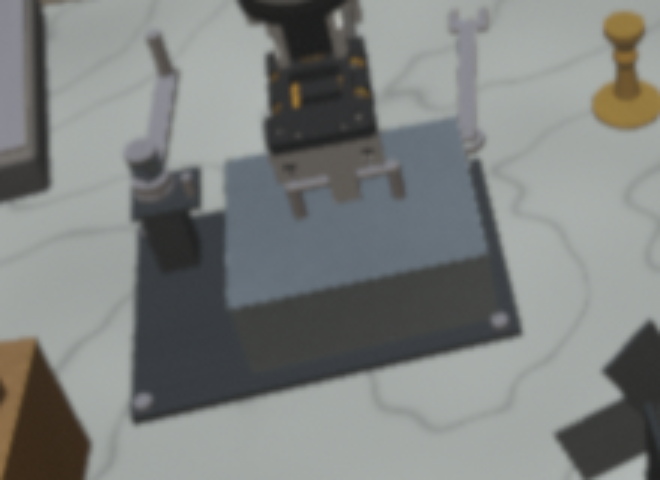

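View pics/o_side.png

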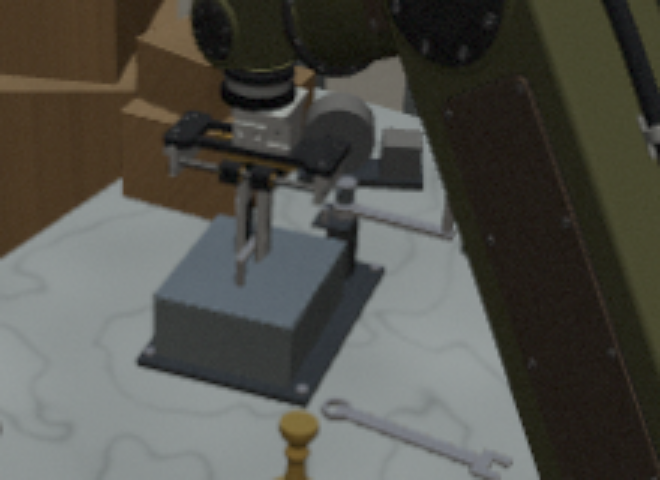

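The lid network puts the lid origin at 72 mm, fully home (those two pictures were stale). Now over to the sprung arm's post, turning the jaws along its travel.

>>> play_rows(
  motion=[0,0,0,0,-0.02,-0.03,-0.6,0,0,0,0,-0.03,-0.038,-0.6,0,0,0,0,-0.03,-0.038,-0.6,0,0,0,0,-0.03,-0.038,-0.6,0,0,0,0,-0.02,-0.03,-0.6,-0.148,0,0,0,0,0,-0.6,-0.148,0,0,0,0,0,-0.6,-0.148,0,0,0,0,0,-0.6,-0.148,0,0,0,0,0,-0.6,-0.148,0,0,0,0,0,-0.6,-0.148,0,0,0,0,0,-0.6,-0.148,0,0,0,0,0,-0.6,-0.148,0,0,0,0,0,-0.6,-0.148,0,0,0,0,0,-0.6,-0.148,0,0,0,0,0,-0.6,0,0,0,0,0,0,-0.6],
)

```text
clock: 15.55
eef_pos: [472.4, -338.0, 154.3]
eef_rot: [1.197, 1.563, 2.905]
wrist_force: [-0.3, -0.2, 0.3]
finger_gap: 75.1
```

```bash
cat > p.py <<'E'
from h import *
go([480,-332,68],96.4)
s,R=tool();print("joints",s["joints"].round(2))
dt=R.T@np.array([0,0,-1.]);print("down in tool",dt.round(4))
P=camera_params("wrist");im,d=camera("wrist");cv2.imwrite("pics/w5.png",im);Y=cloud("wrist",d,P)
m=(np.hypot(Y[...,0]-480,Y[...,1]+332)<25)&(Y[...,2]>112)&(Y[...,2]<150);print("post wrist",m.sum(),Y[m].mean(0) if m.any() else None)
print([(round(q["conf"],2),w("wrist",q["at"]).round(1)) for q in place_of("wrist","post")])
m=(Y[...,2]>76)&(Y[...,2]<92)&(np.hypot(Y[...,0]-625,Y[...,1]+170)<125)
if m.sum()>200:
  p=Y[m];A=np.c_[p[:,:2]-p[:,:2].mean(0),np.ones(len(p))];print("lid",len(p),np.median(p[:,2]),np.linalg.lstsq(A,p[:,2],rcond=None)[0].round(4))
E
python3 p.py
```

```text
clock 15.55 pos [ 472.4 -338.   154.3] heading 97.88 xaxis [-0.0077  0.0019 -1.    ] gap 75.1 F [-0.3 -0.2  0.3]
shift tool mm [86.3 -9.   4.6] turn x 0.0259
joints [-0.68  0.38  1.44 -0.    1.32 -2.39]
down in tool [ 1.     -0.0074 -0.0029]
post wrist 363 [ 477.70577835 -333.22496278  135.64958008]
[(0.81, array([ 482.7, -336.3,  127.9]))]
lid 3178 84.72944197129831 [1.55000e-02 4.10000e-03 8.44448e+01]
```

View pics/w5.png

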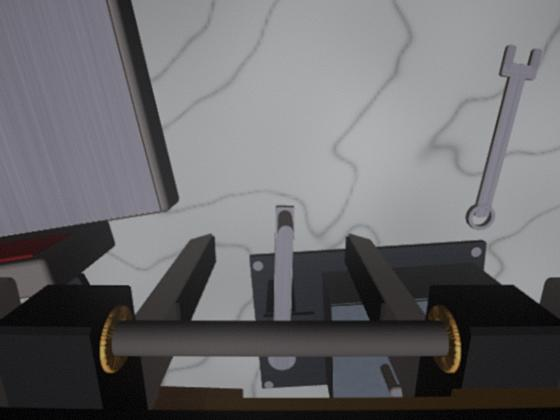

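The wrist view shows the post at (285,215) between the fingers. A bulky grey object is on the left (edge near (175,200)), so I'll check its extents against the gripper.

Run:
```python
from h import *
for c in ("wrist","scene"):
    P=camera_params(c);im,d=camera(c);Y=cloud(c,d,P);p=Y.reshape(-1,3)
    p=p[~np.isnan(p[:,0])]
    for x0 in range(300,620,40):
        q=p[(p[:,0]>x0)&(p[:,0]<x0+40)&(p[:,1]<-345)&(p[:,1]>-600)&(p[:,2]>15)&(p[:,2]<120)]
        if len(q)>10: print(c,x0,len(q),"y max",np.percentile(q[:,1],99).round(0),"z max",np.percentile(q[:,2],99).round(0))
```

```text
wrist 300 2355 y max -499.0 z max 58.0
wrist 340 6594 y max -488.0 z max 58.0
wrist 380 6629 y max -476.0 z max 58.0
wrist 420 6631 y max -463.0 z max 58.0
wrist 460 6554 y max -451.0 z max 58.0
wrist 500 5958 y max -449.0 z max 119.0
wrist 540 897 y max -349.0 z max 119.0
scene 300 341 y max -500.0 z max 57.0
scene 340 405 y max -488.0 z max 57.0
scene 380 467 y max -476.0 z max 57.0
scene 420 426 y max -464.0 z max 57.0
scene 460 404 y max -451.0 z max 57.0
scene 500 648 y max -448.0 z max 112.0
scene 540 1061 y max -498.0 z max 119.0
```

>>> play_rows(
  motion=[0.026,0.003,-0.007,0.01,-0.008,0.004,-0.4,0,0,0,0.03,0,0,-0.4,0,0,0,0.015,0,0,-0.4,0,0,0,0,0,0,-0.4],
)

```text
clock: 16.15
eef_pos: [480.4, -333.1, 98.5]
eef_rot: [-2.489, 1.568, -0.825]
wrist_force: [0.9, 0.6, -0.5]
finger_gap: 65.6
```

```bash
python3 p.py
```

```text
clock 16.15 pos [ 480.4 -333.1   98.5] heading 95.35 xaxis [ 0.0016 -0.0017 -1.    ] gap 65.6 F [ 0.9  0.6 -0.5]
shift tool mm [30.5  0.4  1.2] turn x -0.0184
joints [-0.67  0.44  1.5  -0.    1.2  -2.33]
down in tool [1.     0.0014 0.0019]
post wrist 649 [ 477.57760431 -332.82588915  135.19616926]
[(0.94, array([ 482.7, -334.7,  132.2]))]
lid 1829 84.87220117213104 [-1.71000e-02 -4.84000e-02  8.49855e+01]
```

View pics/w5.png

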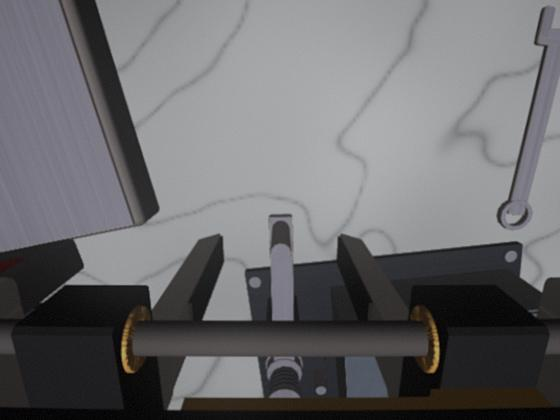

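The post at (281,230) is centred between the fingertips. I'll go down and close softly.

>>> play_rows(
  motion=[-0.015,-0.002,0.001,0.018,0.0,0.0005,-0.4,0,0,0,0.009,0,0,-0.2,0,0,0,0,0,0,0.4,0,0,0,0,0,0,0.4,0,0,0,0,0,0,0.4],
  newtons=15,
)

```text
clock: 16.75
eef_pos: [483.0, -335.0, 78.0]
eef_rot: [-2.319, 1.561, -0.642]
wrist_force: [0.9, -0.1, 0.5]
finger_gap: 37.6
```

```bash
python3 p.py
python3 - <<'E'
from h import *
im,d=camera("scene");cv2.imwrite("pics/s6.png",cv2.resize(im[150:310,60:280],None,fx=3,fy=3))
E
```

```text
clock 16.75 pos [ 483. -335.   78.] heading 96.06 xaxis [ 0.0078 -0.0058 -1.    ] gap 37.6 F [ 0.9 -0.1  0.5]
shift tool mm [9.9 2.7 3.3] turn x -0.0059
joints [-0.67  0.46  1.52  0.    1.15 -2.35]
down in tool [1.     0.0071 0.0066]
post wrist 1793 [ 477.06176679 -330.76995736  134.90384096]
[(0.62, array([ 482.4, -335.2,  127.2]))]
lid 2583 84.8834595961913 [ 4.70000e-03 -2.84000e-02  8.51899e+01]
```

View pics/w5.png

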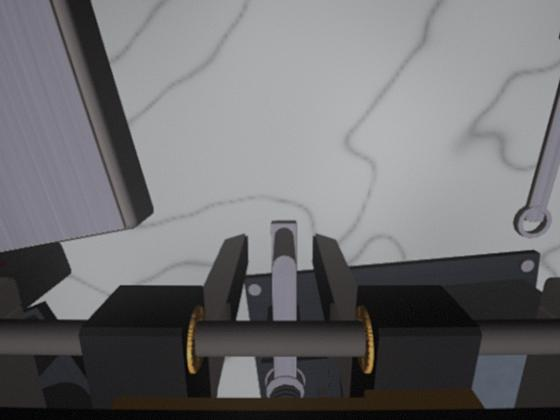

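View pics/s6.png

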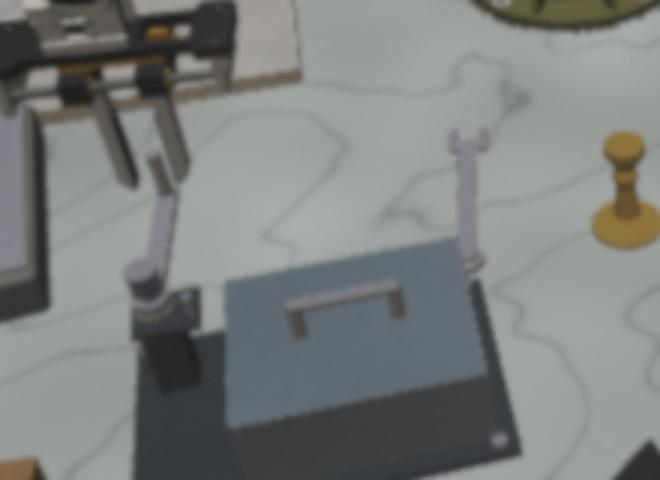

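Drifted ~8 mm up while closing. Correcting, then closing.

>>> play_rows(
  motion=[0,-0.0065,0.007,0.009,0.003,0.003,0.4,0,0,0,0,0,0,0.4],
)

```text
clock: 17.1
eef_pos: [479.4, -332.1, 68.2]
eef_rot: [0.737, 1.57, 2.414]
wrist_force: [0.1, 0.0, 0.4]
finger_gap: 28.0
```

Run:
```python
from h import *
go([479.5,-332.3,68],96.4); s,R=tool();print((R.T@np.array([0,0,-1.])).round(4),s["qd"].round(3))
```

```text
clock 17.1 pos [ 479.4 -332.1   68.2] heading 96.07 xaxis [-3.e-04  3.e-04 -1.e+00] gap 28.0 F [0.1 0.  0.4]
shift tool mm [ 0.2 -0.1 -0.2] turn x -0.0058
[ 1.e+00 -3.e-04 -3.e-04] [-0.001 -0.018 -0.026  0.001  0.006  0.   ]
```

>>> play_rows(
  motion=[0,0,0,0,0,0,1,0,0,0,0,0,0,1,0,0,0,0,0,0,1,0,0,0,0,0,0,1],
)

```text
clock: 17.5
eef_pos: [479.3, -332.3, 68.0]
eef_rot: [1.326, 1.57, 3.002]
wrist_force: [-0.7, -2.3, -0.6]
finger_gap: 11.9
```

```bash
python3 p.py
python3 - <<'E'
from h import *
im,d=camera("scene");cv2.imwrite("pics/s6.png",cv2.resize(im[150:310,60:280],None,fx=3,fy=3))
E
```

```text
clock 17.5 pos [ 479.3 -332.3   68. ] heading 96.07 xaxis [-7.e-04  1.e-04 -1.e+00] gap 11.9 F [-0.7 -2.3 -0.6]
shift tool mm [-0.  -0.7  0.2] turn x -0.0058
joints [-0.67  0.47  1.53 -0.    1.14 -2.35]
down in tool [ 1.e+00 -7.e-04 -2.e-04]
post wrist 2589 [ 473.17403876 -332.73004232  133.99619079]
[(0.59, array([ 483.3, -332.3,  128.3]))]
lid 5550 84.84369928409788 [-2.60000e-03 -8.00000e-04  8.48485e+01]
```

View pics/w5.png

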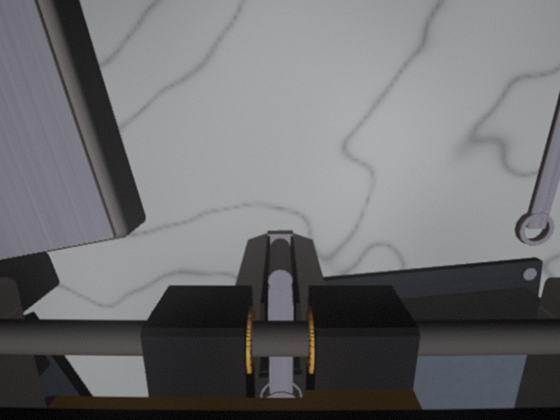

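View pics/s6.png

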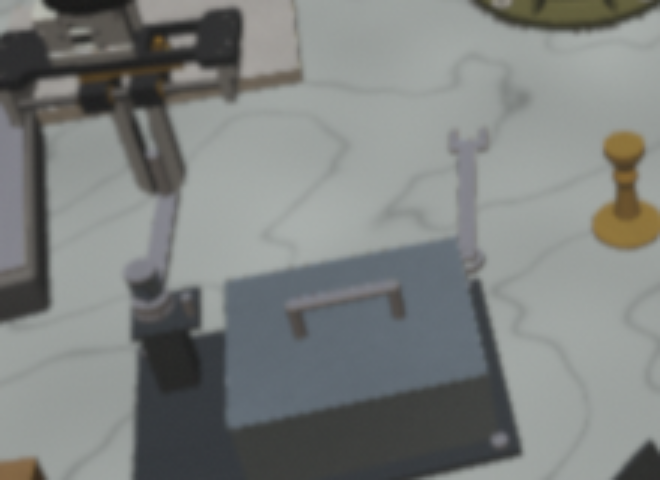

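The post is gripped (11.9 mm gap), and the lid plate is flat at ~84.8. Starting the swing about the pivot.

>>> play_rows(
  motion=[0.1,0,0,0,-0.0006,0.012,1,0.1,0,0,0,-0.0006,0.012,1,0.1,0,0,0,-0.0006,0.012,1,0.1,0,0,0,-0.0006,0.012,1],
)

```text
clock: 18.05
eef_pos: [483.4, -284.9, 68.0]
eef_rot: [2.534, 1.57, -2.487]
wrist_force: [2.2, -2.1, -3.3]
finger_gap: 12.1
```

```bash
cat > a.py <<'E'
from h import *
s,R=tool();e=s["eef_pos"]
O=np.array([625.5,-170.5]);t=np.radians(11.4);Q=np.array([[np.cos(t),-np.sin(t)],[np.sin(t),np.cos(t)]])
piv=O+Q@np.array([-55,-140]);v=e[:2]-piv;a=np.arctan2(v[1],v[0])
hasp=(np.radians(175)+t-a+np.pi)%(2*np.pi)-np.pi
z=R[:,2];h=np.degrees(np.arctan2(z[1],z[0]))
print("clock",round(s["clock"],2),"pos",e.round(1),"r",np.linalg.norm(v).round(1),"hasp",hasp.round(3),"heading",h.round(1),"ideal",(np.degrees(a)-90).round(1)%360,"down",(R.T@np.array([0,0,-1.])).round(4),"gap",round(s["finger_gap"],1))
f=s["wrist_force"][:2];u=v/np.linalg.norm(v);tg=np.array([u[1],-u[0]])
print("F rad",(f@u).round(1),"tang",(f@tg).round(1),"z",s["wrist_force"][2].round(1),"j6",s["joints"][5].round(2))
E
python3 a.py
```

```text
clock 18.05 pos [ 483.4 -284.9   68. ] r 120.7 hasp 0.395 heading 72.3 ideal 73.8 down [ 1.e+00 -7.e-04  1.e-03] gap 12.1
F rad -2.7 tang -1.4 z -3.3 j6 -1.86
```

>>> play_rows(
  motion=[0.09,0,0,0,-0.0009,0.012,1,0.1,0,0,0,-0.0008,0.012,1,0.1,0,0,0,-0.0006,0.012,1,0.1,0,0,0,-0.0006,0.012,1],
)

```text
clock: 18.45
eef_pos: [506.0, -241.9, 68.0]
eef_rot: [2.521, 1.567, -2.907]
wrist_force: [0.6, -4.4, -1.5]
finger_gap: 11.7
```

```bash
python3 a.py
```

```text
clock 18.45 pos [ 506.  -241.9   68. ] r 120.7 hasp 0.8 heading 49.0 ideal 50.5 down [ 1.     -0.0024  0.0033] gap 11.7
F rad -3.3 tang -3.0 z -1.5 j6 -1.36
```

>>> play_rows(
  motion=[0.09,-0.003,-0.002,0,-0.0009,0.012,1,0.1,0,0,0,-0.0008,0.012,1,0.1,0,0,0,-0.0006,0.012,1,0.1,0,0,0,-0.0006,0.012,1,0.1,0,0,0,-0.0006,0.012,1],
)

```text
clock: 18.95
eef_pos: [554.4, -206.6, 67.9]
eef_rot: [2.736, 1.565, 3.081]
wrist_force: [-3.1, -3.5, 1.8]
finger_gap: 11.8
```

```bash
python3 a.py
```

```text
clock 18.95 pos [ 554.4 -206.6   67.9] r 120.7 hasp 1.302 heading 19.7 ideal 21.8 down [ 1.     -0.0023  0.0055] gap 11.8
F rad -2.1 tang -4.2 z 1.8 j6 -0.76
```

>>> play_rows(
  motion=[0.05,-0.005,-0.002,0,-0.0007,0.008,1,0.05,0,0,0,-0.0002,0.006,1,0,0,0,0,0,0,1],
)

```text
clock: 19.25
eef_pos: [567.8, -202.2, 67.9]
eef_rot: [2.803, 1.567, 3.041]
wrist_force: [-4.0, -3.6, 1.8]
finger_gap: 11.8
```

```bash
python3 a.py
```

```text
clock 19.25 pos [ 567.8 -202.2   67.9] r 120.6 hasp 1.419 heading 13.6 ideal 15.1 down [ 1.     -0.0013  0.0037] gap 11.8
F rad -2.4 tang -4.8 z 1.8 j6 -0.64
```

>>> play_rows(
  motion=[0,-0.003,-0.001,0,-0.0003,0.002,1,0,0,0,0,0,0.002,1],
)

```text
clock: 19.45
eef_pos: [570.4, -201.5, 67.9]
eef_rot: [2.645, 1.567, 2.885]
wrist_force: [-6.0, -1.7, 2.4]
finger_gap: 11.8
```

```bash
python3 a.py
```

```text
clock 19.45 pos [ 570.4 -201.5   67.9] r 120.6 hasp 1.441 heading 13.8 ideal 13.8 down [ 1.     -0.0016  0.0029] gap 11.8
F rad -0.2 tang -6.3 z 2.4 j6 -0.64
```

>>> play_rows(
  motion=[0,0,0,0,0,0.002,1,0,0,0,0,0,0.002,1],
)

```text
clock: 19.65
eef_pos: [571.6, -200.9, 67.8]
eef_rot: [2.737, 1.562, 2.981]
wrist_force: [-16.5, -2.0, 6.8]
finger_gap: 11.8
```

```bash
python3 a.py
```

```text
clock 19.65 pos [ 571.6 -200.9   67.8] r 120.9 hasp 1.452 heading 14.0 ideal 13.2 down [ 1.     -0.0034  0.008 ] gap 11.8
F rad 1.8 tang -16.6 z 6.8 j6 -0.64
```

Stop reached: 16.6 N tangential against about 5 N of spring, and the angle has stalled at 1.45. I'll ease the vertical load, keep a light push, and check with cameras.

>>> play_rows(
  motion=[0,-0.004,-0.001,-0.0005,0,0.0008,1,0,0,0,0,0,0.001,1],
  newtons=20,
)

```text
clock: 19.85
eef_pos: [570.8, -201.1, 67.9]
eef_rot: [2.701, 1.561, 2.947]
wrist_force: [-6.7, -0.1, 3.2]
finger_gap: 12.1
```

```bash
python3 a.py
python3 - <<'E'
from h import *
for c,sl in (("scene",(slice(150,310),slice(60,280))),("side",(slice(80,240),slice(220,440)))):
    im,d=camera(c);cv2.imwrite(f"pics/f_{c}.png",cv2.resize(im[sl],None,fx=3,fy=3));Y=cloud(c,d)
    for n in ("post","lid","lid_handle","pivot"): print(c,n,[(round(q["conf"],2),w(c,q["at"]).round(1)) for q in place_of(c,n)][:1])
    # lid plate away from arm
    t=np.radians(11.4);q=(Y[...,:2]-[625.5,-170.5])@np.array([[np.cos(t),-np.sin(t)],[np.sin(t),np.cos(t)]])
    m=(q[...,0]>10)&(q[...,0]<72)&(np.abs(q[...,1])<85)&(Y[...,2]>70)&(Y[...,2]<95)
    p=Y[m]
    if len(p)>50:
        A=np.c_[p[:,:2]-p[:,:2].mean(0),np.ones(len(p))];print(c,"lid z",np.median(p[:,2]),np.linalg.lstsq(A,p[:,2],rcond=None)[0].round(4))
E
python3 a.py
```

```text
clock 19.85 pos [ 570.8 -201.1   67.9] r 120.9 hasp 1.445 heading 14.1 ideal 13.6 down [ 1.     -0.004   0.0086] gap 12.1
F rad 1.5 tang -6.5 z 3.2 j6 -0.64
scene post [(0.66, array([ 567.1, -203.7,  120.9]))]
scene lid [(0.86, array([ 623.9, -167.3,   71.8]))]
scene lid_handle [(0.84, array([ 619.3, -173.4,  117.3]))]
scene pivot [(0.66, array([ 597.6, -323.4,   97.3]))]
scene lid z 83.0470851774013 [-1.60000e-03  1.00000e-04  8.30044e+01]
side post [(0.53, array([ 573. , -202.6,  123.9]))]
side lid [(0.92, array([ 626.2, -166.1,   79.5]))]
side lid_handle [(0.8, array([ 625.8, -170.5,  115.7]))]
side pivot [(0.9, array([ 597.6, -316.4,   92.5]))]
side lid z 83.60808558687381 [-1.51000e-02  1.75000e-02  8.36379e+01]
clock 20.35 pos [ 570.9 -201.1   67.9] r 120.9 hasp 1.445 heading 14.1 ideal 13.6 down [ 1.     -0.004   0.0086] gap 11.5
F rad 0.5 tang -7.1 z 1.1 j6 -0.64
```

View pics/f_scene.png

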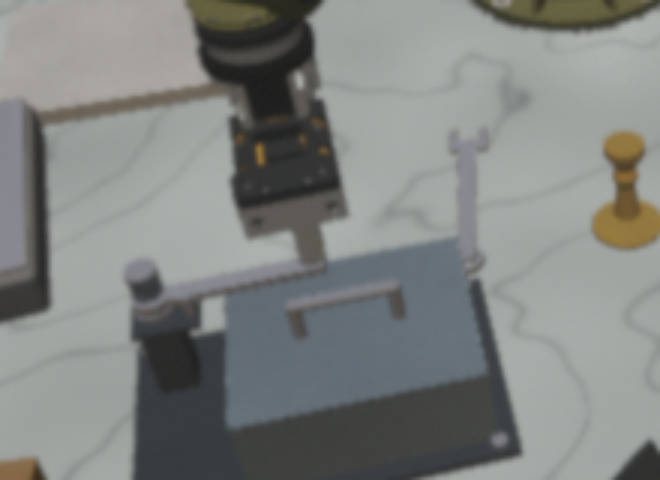

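View pics/f_side.png

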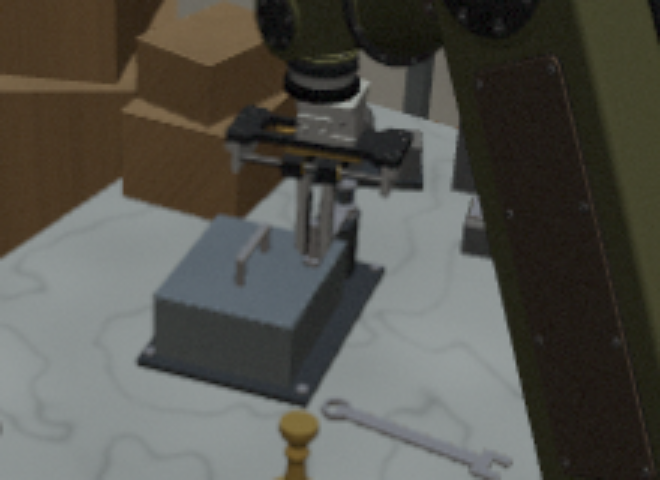

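The lid is flat and home, and the arm lies over it between its front edge and the handle, held at the post. The push has relaxed to ~7 N, so I'll press back against the stop.

>>> play_rows(
  motion=[0,-0.002,0,0,0,0.002,1,0,0,0,-0.0003,0,0.002,1],
)

```text
clock: 20.55
eef_pos: [571.3, -200.9, 67.9]
eef_rot: [2.702, 1.557, 2.951]
wrist_force: [-16.6, -2.6, 2.9]
finger_gap: 11.7
```

```bash
python3 a.py
```

```text
clock 20.55 pos [ 571.3 -200.9   67.9] r 121.0 hasp 1.45 heading 14.3 ideal 13.3 down [ 0.9999 -0.0061  0.0129] gap 11.7
F rad 1.3 tang -16.7 z 2.9 j6 -0.64
```

```bash
python3 - <<'E'
from h import *
for i in range(8): camera("scene")
for c in ("scene","side"):
    for i in range(1): camera(c)
    for n in ("candlestick","spanner","iron_rest","screw_jar","pulley","hammer"): print(c,n,[w(c,q["at"]).round(0) for q in place_of(c,n)][:1])
E
python3 a.py
```

```text
scene candlestick [array([443.,  35.,  -1.])]
scene spanner [array([ 394., -106.,   -3.])]
scene iron_rest [array([734., 329.,   1.])]
scene screw_jar [array([277., 379.,  -2.])]
scene pulley [array([767., 144.,   2.])]
scene hammer [array([525., 464.,  -4.])]
side candlestick [array([440.,  42.,  -0.])]
side spanner [array([ 389., -103.,   -2.])]
side iron_rest [array([733., 333.,   2.])]
side screw_jar [array([ 394., -101.,    0.])]
side pulley [array([771., 141.,  -1.])]
side hammer [array([524., 473.,  -2.])]
clock 21.65 pos [ 571.2 -200.9   67.9] r 121.0 hasp 1.449 heading 14.2 ideal 13.4 down [ 0.9999 -0.0061  0.013 ] gap 11.6
F rad 1.3 tang -15.0 z 4.1 j6 -0.64
```

The hold is steady: 15 N against the stop over 1.1 s. The bystanders haven't moved. Handing in.

```bash
python3 -c "
from cell import *
print(sign_off())"
```

```text
the job is handed in; nothing more can be done
None
```

The lid is on the box and released. The sprung arm is wound to its stop over the lid, and I handed in at about 21.7 s with the fingers holding the post.

- **Lid:** The scene and side cameras put the plate top at about 83 to 84 mm, against 84 mm nominal. An earlier wrist view gave 84.8 mm and flat. I felt 6.8 N of contact as it seated.
- **Sprung arm:** The angle worked out from the gripper position is 1.45 rad. The push against the stop held at about 15 N for 1.1 s, well above the 5 N spring force. In the pictures the arm lies between the lid's front edge and its handle. I did not measure the gap between arm and lid.
- **Other lots:** All were still where they started, within the networks' accuracy.

**Disagreements and failures:**
- **TCP offset:** The reported TCP was about 40 mm beyond the real fingertips, so my first grasp closed above the handle bar. I corrected for this after the cameras showed it.
- **Network errors:** The final side-camera check placed the screw jar on the spanner, and the scene camera showed the jar unmoved. The side camera's last lid height read 79.5 mm (nominal 72). The scene camera read 71.8 mm, and both depth fits agree with the lid being home.
- **Residual load:** A small tilt of about 0.014 rad and 3 to 4 N of vertical force remained on the post when I handed in.

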